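# Take a thermometer reading of the bench heater

## Robot

A 6-joint arm with a two-finger parallel gripper is mounted at the origin on the work surface. World frame = base frame: x ahead of the robot, y to its left, z up, the work surface at z = 0. Lengths are in m, angles in rad, forces in N, time in s.
With the tool pointing down it reaches from about 0.25 to 0.775 m from the base axis. Payload 4 kg.
Tool frame: the origin (TCP) lies at the very end of the fingers, on their centre line; the grasp point (between the pads) lies bot.pinch_z behind it (bot.pinch_z is the distance from the TCP to the grasp point, in m); z points along the fingers, y is the line along which they close (so a half turn about z gives the same grasp; the last joint's range is limited). The gripper opens to 94 mm and grips with 3 to 60 N. Pads are 16 mm wide; open, the fingers measure 119 mm over their backs; the gripper's body (75 mm by 177 mm) begins 78 mm behind the grasp point.
Start: joints at [0.997, 0.087, 1.371, -0, 1.684, -0.103], TCP at [0.249, 0.49, 0.206] pointing down, gripper open.
Joint ranges: [-3.1, 3.1], [-0.76, 2.03], [0.27, 2.55], [-1.08, 4.22], [0.17, 2.65], [-2.57, 2.57]. Speed limits (rad/s): [2.79, 2.79, 3.14, 3.14, 3.14, 3.14].

## Interface

Orientations are given as a 3x3 rotation matrix whose columns are the frame's x, y, z axes.
In Python, from workcell import bot gives the robot as it stands. The module is installed in compiled form; this text tells all that it offers.
- The arm moves only by the shell command python3 -m creep 'ROWS'. ROWS is JSON, a list of rows, each an object of numbers: "tx", "ty", "tz": the shift along the tool's x, y, z in units of 150 mm (1.0 is 150 mm); "wx", "wy", "wz": the turn, a rotation vector about the tool's x, y, z in units of 45 degrees (1.0 is 45 degrees); "grip": the opening, from 0 (shut) to 1 (fully open). A call has 1 to 12 rows; each row is the pose to reach, as a shift and turn from the pose commanded when the call began, along the tool's axes at that moment; what a row does not reach only later rows make up. A row lasts 1/8 s, in which the tool goes at most 62.5 mm and 10.7 degrees, less where a joint would pass 70% of its speed; a pose out of reach is approached as far as the arm can. A call with a number of a shift or a turn outside -1 to 1 is refused whole. A call with a gripper value outside its range is refused whole. The fingers move at their own pace and stop on an object; the grip force is fixed at half the most. Time passes only in rows, so rows that repeat a pose let the fingers close. It gives the time, the measured TCP pose, the force, the opening and the grip force at its end, in the units of the state.
- bot.get_obs(): the state, without advancing time (a new reading comes with each control period).
- bot.snapshot(name): name is "side" or "top"; returns the picture (400x640x3 uint8, blue, green, red); there is no depth.
- bot.camera_model(name): a dict with "fx", "fy", "cx", "cy" (pixels), "world_to_cam" (4x4, takes a point from world to camera coordinates). Camera axes: x right, y down, z forward; pixel columns grow to the right and rows downward; lengths in m; the calibration is good to about 2 mm. A picture is of the moment at which its call begins. camera_model takes no time and is no camera call.
- bot.close_job(): hands the job in; it is judged then, once.
The state is a dict: "clock": time; "joints": joint angles; "dq": joint speeds; "joint_efforts": joint torques, N m; "tool_pos": TCP position; "tcp_rot": TCP orientation; "force": force on the tool from outside, world axes, zero at the start; "wrist_torque": the same for the moment, N m; "finger_gap": finger opening in m; "grip_force": force on a finger pad.
Only numpy, scipy, OpenCV 4.12 (cv2) and the standard library are available. Lean on these libraries where they do the work, as an engineer would, in place of code of your own. Each camera call takes 0.05 s, during which the arm holds its last target. There are 200 camera calls.

## Task

Take a temperature reading of the bench heater: slide its shutter open, take the infrared thermometer from its cradle, and hold it steady for a second and a half with its black nose about 10 cm from the bared black disc, pointing squarely at the middle of the disc. Then lay it gently back in its cradle and, after that, slide the shutter shut. Never squeeze the thermometer with more than 35 N, and do not disturb the flask, bottle and beaker.

Things in the scene. Friction and masses are not known exactly. Their poses are not given: they have to be found in the camera images.
- heater: Bench heater, fixed: a white wedge-shaped housing, 160 deep (x) by 260 long (y) by 150 high. Origin: centre of its underside, z up. Its sloping face looks to its own -x and upward: the face's outward normal is (-0.819, 0, 0.574) in this frame (35 degrees above level). The face runs from x = -80, z = 45 (lower edge) to x = -7, z = 150 (upper edge).
- disc: Flat black measuring disc, diameter 56, on the sloping face, hidden behind the shutter until that is opened. Origin: the disc's centre, on its surface, at (-44, -55, 98) in the heater's frame. Its z axis is the outward normal of the sloping face (35 degrees above level); its y axis is the heater's y.
- shutter (a joint): Sliding steel shutter over the disc, a plate 95 wide lying on the sloping face. Value = how far (m) it has been slid along the heater's +y: 0 is shut (end stop), 0.10 fully open (end stop). It starts shut or up to 15 mm open. It takes about 2 to 3 N to slide and stays where it is left.
- shutter_tab (a point): Grip point on the shutter's upright steel tab, which moves with it: 34 long (heater's y, the sliding direction) by 14 thick (heater's x), its top 200 above the bench and 50 above the heater's top. This point is on the tab's centre line, 185 above the bench. At joint value 0 it lies at (-28, -55, 185) in the heater's frame.
- cradle: Cradle for the thermometer, fixed: grey base plate 140 (x) by 90 (y) by 12 with two U-shaped saddles, each 16 long, centred at x = -43 and +43. Saddle floors are 30 above the bench; side lips rise to 46 and stand 44 apart inside. The 70 mm between the saddles is room for the fingers. Origin: centre of its underside; x along the cradle, z up.
- thermometer: Infrared thermometer, loose, about 0.18 kg: a white bar 135 long, 32 wide (y), 36 high (z), with a round black nose (diameter 29, 25 long) at its +x end; 160 long in all, small black display on top near the tail. Origin: middle of its length, on its axis. +x is the way it points (lens at x = +80), z its top. It starts in the cradle, axes parallel to the cradle's, origin 48 above the bench.
- flask: Bystander: conical glass flask, 84 diameter at its foot, 112 high, loose. Origin: centre of its underside.
- bottle: Bystander: amber glass bottle with black cap, 64 diameter, 130 high, loose. Origin: centre of its underside.
- beaker: Bystander: steel beaker, 72 diameter, 85 high, loose. Origin: centre of its underside.

How it is judged:
On the way, in this order (a step that is already met when the one before it is completed fails the run):
1. The shutter is slid open by at least 85 mm of its 100 mm (value of joint shutter above 0.085 m), for 0.2 s.
2. The thermometer is lifted out of its cradle, at least 60 mm up (height (world z) of thermometer above 0.108 m), for 0.2 s.
3. Shutter still open 85 mm; thermometer still (20 mm/s, 0.15 rad/s) for 1.5 s, its axis within 15 mm of the disc's centre sideways and up-down, lens 70 to 130 mm off, within 0.35 rad of square to it (value of joint shutter above 0.085 m and y of disc in the frame of thermometer between -0.015 and 0.015 m and z of disc in the frame of thermometer between -0.015 and 0.015 m and x of disc in the frame of thermometer between 0.15 and 0.21 m and angle between the x axis of thermometer and the z axis of disc, either way round below 0.35 rad and linear speed of thermometer below 0.02 m/s and angular speed of thermometer below 0.15 rad/s), for 1.5 s.
4. The thermometer lies in its cradle again, down on both saddles between the lips, let go and still, with the shutter still open by 85 mm or more (x of thermometer in the frame of cradle between -0.012 and 0.012 m and y of thermometer in the frame of cradle between -0.008 and 0.008 m and z of thermometer in the frame of cradle between 0.044 and 0.052 m and angle between the x axis of thermometer and the x axis of cradle, either way round below 0.15 rad and angle between the z axis of thermometer and the z axis of cradle, either way round below 0.15 rad and value of joint shutter above 0.085 m and contact force between the fingers and thermometer below 0.1 N and linear speed of thermometer below 0.02 m/s), for 0.2 s.
At the end, for the whole second after the job is handed in: The thermometer lies at rest in its cradle, down on both saddles between the lips (within 12 mm along the cradle, 8 mm across, 4 mm in height, 0.15 rad; either way round), and the shutter is shut to within 8 mm of its end stop (x of thermometer in the frame of cradle between -0.012 and 0.012 m and y of thermometer in the frame of cradle between -0.008 and 0.008 m and z of thermometer in the frame of cradle between 0.044 and 0.052 m and angle between the x axis of thermometer and the x axis of cradle, either way round below 0.15 rad and angle between the z axis of thermometer and the z axis of cradle, either way round below 0.15 rad and value of joint shutter below 0.008 m and linear speed of thermometer below 0.02 m/s); the robot touches nothing.
It fails at once if The fingers press on the thermometer with more than 35 N each (70 N in all) (contact force between the fingers and thermometer above 70 N).
It fails at once if The thermometer is dropped or pressed into its cradle with more than 30 N (contact force between thermometer and cradle above 30 N).
It fails at once if The thermometer touches the heater or its shutter with more than 2 N (contact force between thermometer and heater above 2 N).
It fails at once if A bystander (flask, bottle or beaker) is moved more than 20 mm or tipped over (distance of any of flask, bottle, beaker from where it was at the start of the episode above 0.02 m or angle between any of flask, bottle, beaker's own z axis and vertical above 0.3 rad).
It also fails if it takes over 67 s, if anything falls off the work surface, if the arm or the gripper's body presses on something with over 40 N, if the wrist force passes 120 N, or if a joint passes its speed limit or range.

## Working session

There is one attempt and no reset: what is moved stays moved. The work goes in short steps, Python scripts to look and compute and a shell command to move; the robot and the scene stay as the last step left them, time stands still between calls to the robot, and variables do not carry over. Pictures are saved under pics/ and viewed, at most 10 in all, crops included, and the job is handed in when it is done.

```bash
mkdir -p pics
python3 - <<'E'
from workcell import bot
import cv2,numpy as np
for n in("top","side"):
    cv2.imwrite(f"pics/{n}0.png",bot.snapshot(n)); m=bot.camera_model(n); print(n,m["fx"],m["fy"],m["cx"],m["cy"]);print(np.round(m["world_to_cam"],4).tolist())
o=bot.get_obs();print(o["clock"],o["tool_pos"],np.round(o["tcp_rot"],3).tolist(),bot.pinch_z,o["finger_gap"])
E
```

```text
top 495.7948328612836 495.7948328612836 320.9237241460633 196.30311007380934
[[-0.01, -0.9999, 0.0084, -0.0187], [-0.9805, 0.0082, -0.1962, 0.5815], [0.1961, -0.0102, -0.9805, 1.7125], [0.0, 0.0, 0.0, 1.0]]
side 499.8809491812119 499.8809491812119 328.92409842221514 205.53117063791734
[[-0.969, 0.247, -0.0006, 0.5434], [0.1884, 0.7375, -0.6485, 0.0097], [-0.1597, -0.6285, -0.7612, 1.7839], [0.0, 0.0, 0.0, 1.0]]
0.1 [0.24919483 0.48975342 0.20443449] [[-0.891, 0.454, -0.001], [0.454, 0.891, -0.002], [0.0, -0.002, -1.0]] 0.0188 0.09380477025738801
```

View pics/top0.png

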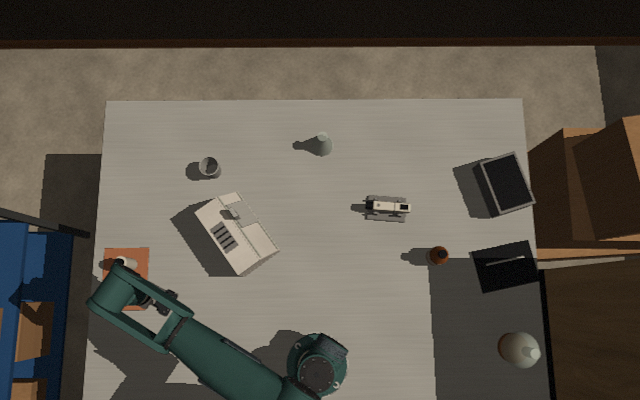

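View pics/side0.png

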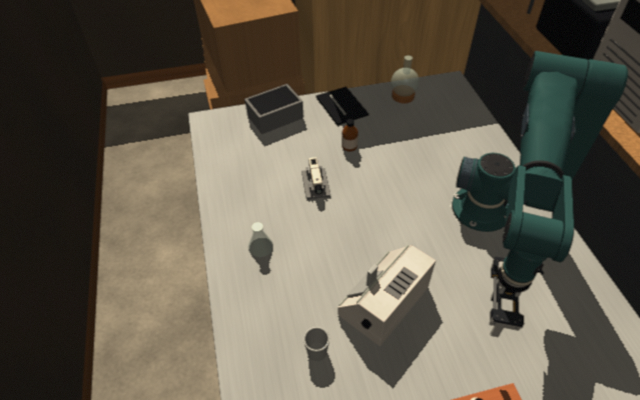

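The top view shows the heater near (236,235), cradle and thermometer near (387,208), flask (320,145), bottle (438,256) and beaker (209,167). I'll enlarge the heater and cradle.

Run:
```python
import cv2,numpy as np
t=cv2.imread("pics/top0.png");s=cv2.imread("pics/side0.png")
def c(i,x,y,w,h,k): return cv2.resize(i[y:y+h,x:x+w],None,fx=k,fy=k,interpolation=cv2.INTER_CUBIC)
cv2.imwrite("pics/h.png",np.hstack([c(t,180,180,100,100,4),c(s,335,240,100,100,4)]))
cv2.imwrite("pics/c.png",np.hstack([c(t,360,185,55,45,7),c(s,295,150,55,45,7)]))
```

```text
(no output)
```

View pics/h.png

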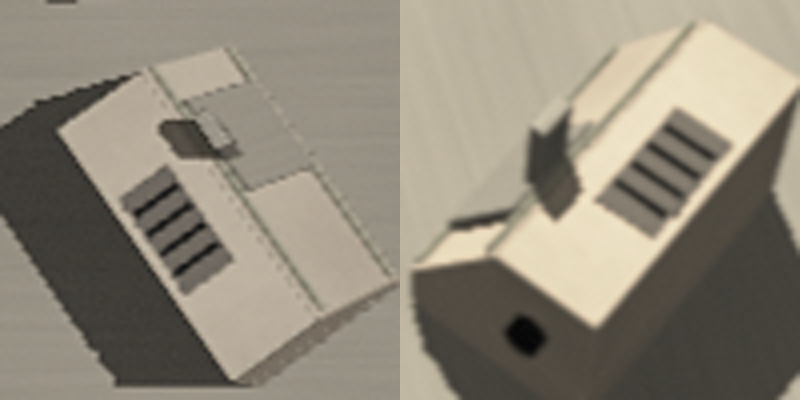

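View pics/c.png

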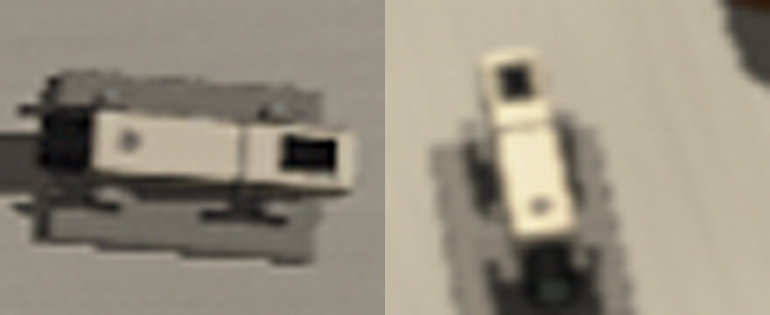

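Heater corners and tab are clear in both views. The thermometer's nose points left in the top view, which is world +y. I'll fit poses from the corners.

```bash
cat > h.py <<'E'
from workcell import bot
import numpy as np
from scipy.optimize import least_squares
from scipy.spatial.transform import Rotation as R
CM={n:bot.camera_model(n) for n in("top","side")}
def proj(n,P):
    m=CM[n];p=np.atleast_2d(P)@m["world_to_cam"][:3,:3].T+m["world_to_cam"][:3,3]
    return np.c_[m["fx"]*p[:,0]/p[:,2]+m["cx"],m["fy"]*p[:,1]/p[:,2]+m["cy"]]
def Rz(a): return R.from_euler("z",a).as_matrix()
def fit(obs,x0):  # obs: (cam, localpt mm, px)
    f=lambda v:np.concatenate([(proj(n,Rz(v[2])@(np.array(p)/1e3)+[v[0],v[1],0])[0]-q) for n,p,q in obs])
    r=least_squares(f,x0,loss="soft_l1");print(np.round(r.x,4),np.round(r.fun,1).tolist());return r.x
def crop(l,ox,oy,k): return [(n,p,((q[0]+.5)/k-.5+ox[n],(q[1]+.5)/k-.5+oy[n])) for n,p,q in l]
E
python3 - <<'E'
from h import *
T,S="top","side"
H=crop([(T,(80,-130,150),(58,130)),(T,(80,130,150),(235,382)),(T,(-7,-130,150),(147,68)),(T,(-7,130,150),(325,310)),(T,(-80,-130,45),(228,47)),(T,(-80,130,45),(397,278)),
(S,(80,-130,150),(195,328)),(S,(-7,-130,150),(90,260)),(S,(-80,-130,45),(15,262)),(S,(-7,130,150),(302,20))],{T:180,S:335},{T:180,S:240},4)
h=fit(H,[.4,.2,2.5])
for j in(0,.015):
  for n,o in((T,(180,180)),(S,(335,240))): print(j,n,np.round((proj(n,Rz(h[2])@[-.028,-.055+j,.2]+[h[0],h[1],0])[0]-o)*4))
print("disc",Rz(h[2])@[-.044,-.055,.098]+[h[0],h[1],0],"tab0",Rz(h[2])@[-.028,-.055,.185]+[h[0],h[1],0],"yaxis",Rz(h[2])[:,1])
ox,oy={T:360,S:295},{T:185,S:150}
th=crop([(T,(55,-16,66),(97,110)),(T,(55,16,66),(93,173)),(T,(-80,-16,66),(355,130)),(T,(-80,16,66),(350,189)),(S,(-80,-16,66),(97,55)),(S,(-80,16,66),(150,48)),(S,(55,-16,66),(130,235)),(S,(55,16,66),(190,228))],ox,oy,7)
cr=crop([(T,(70,-45,12),(55,75)),(T,(-70,-45,12),(320,95)),(T,(-70,45,12),(312,262)),(T,(70,45,12),(35,240))],ox,oy,7)
a=fit(th,[.45,-.15,1.57]);b=fit(cr,[.45,-.15,1.57]);fit(th+cr,a)
def inv(n,px,z):
    return least_squares(lambda v:proj(n,[v[0],v[1],z])[0]-px,[.4,0]).x
print("flask,bottle,beaker",[np.round(inv(T,p,z),3) for p,z in(((321,137),.112),((438,252),.13),((209,163),.085))])
E
```

```text
[0.4555 0.2636 2.2026] [-0.7, -0.2, -0.5, -0.4, -1.5, 0.1, -1.3, 1.7, 0.9, -0.9, 1.0, -0.6, 0.3, -0.7, 0.6, -2.1, -1.8, 1.3, 0.3, -1.5]
0 top [201. 112.]
0 side [136. 122.]
0.015 top [211. 127.]
0.015 side [149. 108.]
disc [0.52585026 0.26058478 0.098     ] tab0 [0.51640077 0.27349629 0.185     ] yaxis [-0.80696931 -0.59059337  0.        ]
[ 0.5444 -0.2607  1.486 ] [-0.8, -0.3, -0.8, -0.5, 0.3, -0.4, 0.6, 0.1, -0.3, -0.5, 0.6, -0.5, 0.2, -0.0, 0.5, -0.1]
[ 0.5431 -0.2594  1.4749] [-0.3, -0.5, -0.1, -0.0, -0.3, 0.3, 0.9, 0.1]
[ 0.544  -0.2602  1.482 ] [-1.0, -0.3, -0.9, -0.4, 0.1, -0.2, 0.5, 0.3, -0.1, -0.5, 0.8, -0.4, 0.3, 0.1, 0.6, -0.0, -0.2, -0.6, 0.0, -0.4, 0.0, -0.0, 1.2, 0.0]
flask,bottle,beaker [array([ 0.785, -0.026]), array([ 0.373, -0.414]), array([0.7  , 0.373])]
```

```bash
cat >> h.py <<'E'
HY=2.2026; H=np.array([.4555,.2636,0]); C=np.array([.544,-.2602,0]); CY=1.482
def down(yaw_y): # tool down, tool y axis at world yaw
    y=np.array([np.cos(yaw_y),np.sin(yaw_y),0]);z=np.array([0,0,-1.]);return np.c_[np.cross(y,z),y,z]
def plan(pinch,Rt):
    o=bot.get_obs();R0=np.array(o["tcp_rot"]);t=pinch+Rt[:,2]*bot.pinch_z
    print("t",np.round(R0.T@(t-o["tool_pos"])/.15,3),"w",np.round(R.from_matrix(R0.T@Rt).as_rotvec()/np.radians(45),3),"clock",o["clock"],"j",np.round(o["joints"],2))
def tab(j,z=.185): return Rz(HY)@[-.028,-.055+j,z]+H
RT=down(HY-np.pi); RC=down(CY-np.pi/2)
E
python3 -m creep '[{"tz":-0.2,"wz":0.25},{"tz":-0.4,"wz":0.5},{"tz":-0.5,"wz":0.75},{"tz":-0.5,"wz":1},{"tz":-0.5,"wz":1},{"tz":-0.5,"wz":1}]'
python3 -c "
from h import *
plan(tab(.013,.265),RT)"
```

```text
t [-2.202 -0.555 -0.278] w [-2.000e-03  2.000e-03  2.596e+00] clock 0.1 j [ 1.    0.09  1.37 -0.    1.68 -0.1 ]invalid input at $[0]: expected keys tx, ty, tz, wx, wy, wz, grip
```

```bash
python3 -m creep '[{"tx":0,"ty":0,"tz":-0.25,"wx":0,"wy":0,"wz":0.25,"grip":1},{"tx":0,"ty":0,"tz":-0.5,"wx":0,"wy":0,"wz":0.5,"grip":1},{"tx":0,"ty":0,"tz":-0.5,"wx":0,"wy":0,"wz":0.75,"grip":1},{"tx":0,"ty":0,"tz":-0.5,"wx":0,"wy":0,"wz":1,"grip":1},{"tx":0,"ty":0,"tz":-0.5,"wx":0,"wy":0,"wz":1,"grip":1},{"tx":0,"ty":0,"tz":-0.5,"wx":0,"wy":0,"wz":1,"grip":1}]'
python3 -c "
from h import *
plan(tab(.013,.265),RT)"
```

```text
clock: 0.85
tool_pos: [0.2494, 0.49, 0.28]
tcp_rot: [[-0.311, 0.95, -0.001], [0.95, 0.311, -0.001], [-0.001, -0.001, -1.0]]
force: [-0.5, 0.7, 0.1]
finger_gap: 0.0937
grip_force: 0.0
t [-1.953  1.16   0.225] w [-0.000e+00  1.000e-03  1.599e+00] clock 0.85 j [1.   0.09 1.23 0.   1.83 0.68]
```

```bash
python3 -m creep '[{"tx":-0.25,"ty":0.15,"tz":0,"wx":0,"wy":0,"wz":0.2,"grip":1},{"tx":-0.5,"ty":0.3,"tz":0,"wx":0,"wy":0,"wz":0.4,"grip":1},{"tx":-0.75,"ty":0.45,"tz":0,"wx":0,"wy":0,"wz":0.6,"grip":1},{"tx":-1,"ty":0.6,"tz":0,"wx":0,"wy":0,"wz":0.8,"grip":1},{"tx":-1,"ty":0.6,"tz":0,"wx":0,"wy":0,"wz":0.8,"grip":1}]'
python3 -c "
from h import *
plan(tab(.013,.265),RT)"
```

```text
clock: 1.48
tool_pos: [0.3832, 0.3735, 0.28]
tcp_rot: [[0.311, 0.95, -0.0], [0.95, -0.311, -0.001], [-0.001, -0.0, -1.0]]
force: [-1.5, -0.0, 0.6]
finger_gap: 0.094
grip_force: 0.0
t [-0.428  1.001  0.225] w [0.    0.001 0.793] clock 1.475 j [ 0.67  0.05  1.26 -0.    1.83  0.98]
```

```bash
python3 -m creep '[{"tx":-0.11,"ty":0.25,"tz":0,"wx":0,"wy":0,"wz":0.2,"grip":1},{"tx":-0.22,"ty":0.5,"tz":0,"wx":0,"wy":0,"wz":0.4,"grip":1},{"tx":-0.33,"ty":0.75,"tz":0,"wx":0,"wy":0,"wz":0.6,"grip":1},{"tx":-0.43,"ty":1,"tz":0,"wx":0,"wy":0,"wz":0.79,"grip":1},{"tx":-0.43,"ty":1,"tz":0,"wx":0,"wy":0,"wz":0.79,"grip":1},{"tx":-0.43,"ty":1,"tz":0,"wx":0,"wy":0,"wz":0.79,"grip":1}]'
python3 - <<'E'
from h import *
import cv2
plan(tab(.013,.185),RT)
t=bot.snapshot("top");s=bot.snapshot("side")
c=lambda i,x,y:cv2.resize(i[y:y+100,x:x+100],None,fx=4,fy=4,interpolation=cv2.INTER_CUBIC)
cv2.imwrite("pics/t1.png",np.hstack([c(t,180,180),c(s,335,240)]))
E
```

```text
clock: 2.22
tool_pos: [0.5035, 0.2687, 0.2804]
tcp_rot: [[0.802, 0.597, -0.001], [0.597, -0.802, 0.001], [-0.0, -0.001, -1.0]]
force: [-0.3, 0.3, -0.2]
finger_gap: 0.094
grip_force: 0.0
t [0.002 0.026 0.761] w [-0.001  0.     0.01 ] clock 2.225 j [0.39 0.13 1.17 0.   1.84 1.32]
```

View pics/t1.png

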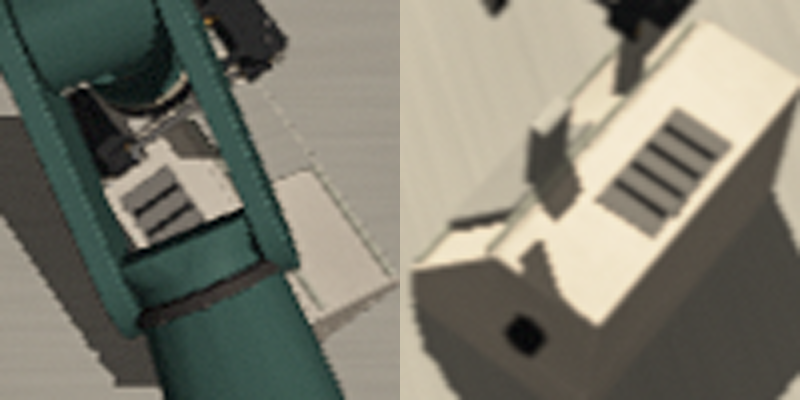

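The tab top sits between the two finger shadows, at about (190,135) in the left crop. I'll descend and grip it.

```bash
python3 -m creep '[{"tx":0,"ty":0.02,"tz":0.15,"wx":0,"wy":0,"wz":0.01,"grip":1},{"tx":0,"ty":0.02,"tz":0.3,"wx":0,"wy":0,"wz":0.01,"grip":1},{"tx":0,"ty":0.02,"tz":0.45,"wx":0,"wy":0,"wz":0.01,"grip":1},{"tx":0,"ty":0.02,"tz":0.6,"wx":0,"wy":0,"wz":0.01,"grip":1},{"tx":0,"ty":0.02,"tz":0.75,"wx":0,"wy":0,"wz":0.01,"grip":1},{"tx":0,"ty":0.02,"tz":0.75,"wx":0,"wy":0,"wz":0.01,"grip":0.6},{"tx":0,"ty":0.02,"tz":0.75,"wx":0,"wy":0,"wz":0.01,"grip":0.3},{"tx":0,"ty":0.02,"tz":0.75,"wx":0,"wy":0,"wz":0.01,"grip":0},{"tx":0,"ty":0.02,"tz":0.75,"wx":0,"wy":0,"wz":0.01,"grip":0},{"tx":0,"ty":0.02,"tz":0.75,"wx":0,"wy":0,"wz":0.01,"grip":0},{"tx":0,"ty":0.02,"tz":0.75,"wx":0,"wy":0,"wz":0.01,"grip":0}]'
```

```text
clock: 3.7
tool_pos: [0.5061, 0.2653, 0.1681]
tcp_rot: [[0.809, 0.588, 0.0], [0.588, -0.809, 0.0], [0.0, 0.0, -1.0]]
force: [0.4, 0.2, -0.4]
finger_gap: 0.0372
grip_force: 0.0
```

```bash
python3 -m creep '[{"tx":0,"ty":0,"tz":0,"wx":0,"wy":0,"wz":0,"grip":0},{"tx":0,"ty":0,"tz":0,"wx":0,"wy":0,"wz":0,"grip":0},{"tx":0,"ty":0,"tz":0,"wx":0,"wy":0,"wz":0,"grip":0},{"tx":0,"ty":0,"tz":0,"wx":0,"wy":0,"wz":0,"grip":0}]'
```

```text
clock: 4.2
tool_pos: [0.5035, 0.2688, 0.1678]
tcp_rot: [[0.807, 0.59, -0.005], [0.59, -0.807, 0.006], [-0.0, -0.008, -1.0]]
force: [-5.2, 8.0, 0.9]
finger_gap: 0.0137
grip_force: 30.0
```

```bash
python3 -m creep '[{"tx":-0.07,"ty":-0.03,"tz":0,"wx":0,"wy":0,"wz":0,"grip":0},{"tx":-0.14,"ty":-0.03,"tz":0,"wx":0,"wy":0,"wz":0,"grip":0},{"tx":-0.21,"ty":-0.03,"tz":0,"wx":0,"wy":0,"wz":0,"grip":0},{"tx":-0.28,"ty":-0.03,"tz":0,"wx":0,"wy":0,"wz":0,"grip":0},{"tx":-0.35,"ty":-0.03,"tz":0,"wx":0,"wy":0,"wz":0,"grip":0},{"tx":-0.42,"ty":-0.03,"tz":0,"wx":0,"wy":0,"wz":0,"grip":0},{"tx":-0.48,"ty":-0.03,"tz":0,"wx":0,"wy":0,"wz":0,"grip":0},{"tx":-0.52,"ty":-0.03,"tz":0,"wx":0,"wy":0,"wz":0,"grip":0},{"tx":-0.55,"ty":-0.03,"tz":0,"wx":0,"wy":0,"wz":0,"grip":0},{"tx":-0.55,"ty":-0.03,"tz":0,"wx":0,"wy":0,"wz":0,"grip":0}]'
```

```text
clock: 5.45
tool_pos: [0.4358, 0.2201, 0.1678]
tcp_rot: [[0.809, 0.588, -0.002], [0.588, -0.809, -0.001], [-0.002, -0.001, -1.0]]
force: [-3.1, 0.1, -2.2]
finger_gap: 0.0143
grip_force: 30.0
```

```bash
python3 -m creep '[{"tx":-0.03,"ty":0,"tz":0,"wx":0,"wy":0,"wz":0,"grip":0},{"tx":-0.05,"ty":0,"tz":0,"wx":0,"wy":0,"wz":0,"grip":0},{"tx":-0.05,"ty":0,"tz":0,"wx":0,"wy":0,"wz":0,"grip":0}]'
```

```text
clock: 5.82
tool_pos: [0.4333, 0.2183, 0.1679]
tcp_rot: [[0.808, 0.589, 0.007], [0.589, -0.808, 0.005], [0.008, -0.0, -1.0]]
force: [7.2, 7.9, -7.8]
finger_gap: 0.014
grip_force: 30.0
```

End stop reached (shutter travelled about 86.5 mm). Release, rise, and look at the bared disc.

```bash
python3 -c "
from h import *
print('tcp in heater',Rz(HY).T@(bot.get_obs()['tool_pos']-H))"
python3 -m creep '[{"tx":-0.04,"ty":0,"tz":0,"wx":0,"wy":0,"wz":0,"grip":0.5},{"tx":-0.03,"ty":0,"tz":0,"wx":0,"wy":0,"wz":0,"grip":0.5},{"tx":0.02,"ty":0,"tz":0,"wx":0,"wy":0,"wz":0,"grip":0.5},{"tx":0.02,"ty":0,"tz":-0.1,"wx":0,"wy":0,"wz":0,"grip":1},{"tx":0,"ty":0,"tz":-0.35,"wx":0,"wy":0,"wz":0,"grip":1},{"tx":0,"ty":0,"tz":-0.6,"wx":0,"wy":0,"wz":0,"grip":1},{"tx":0,"ty":0,"tz":-0.8,"wx":0,"wy":0,"wz":0,"grip":1},{"tx":0,"ty":0,"tz":-0.8,"wx":0,"wy":0,"wz":0,"grip":1}]'
python3 -c "
from h import *
plan(np.array([.5,-.02,.25]),RC)
plan(C+[0,0,.2],RC)"
```

```text
tcp in heater [-0.0234369   0.04470515  0.16792909]
clock: 6.82
tool_pos: [0.432, 0.2165, 0.2919]
tcp_rot: [[0.809, 0.588, 0.007], [0.588, -0.809, 0.002], [0.007, 0.002, -1.0]]
force: [-0.4, 1.0, -0.2]
finger_gap: 0.0903
grip_force: 0.0
t [-0.563  1.541  0.404] w [ 0.006 -0.007 -1.086] clock 6.825 j [ 0.35 -0.07  1.36 -0.    1.84  1.29]
t [-1.27   3.008  0.736] w [ 0.006 -0.007 -1.086] clock 6.825 j [ 0.35 -0.07  1.36 -0.    1.84  1.29]
```

```bash
python3 -m creep '[{"tx":-0.11,"ty":0.25,"tz":0,"wx":0,"wy":0,"wz":-0.2,"grip":1},{"tx":-0.22,"ty":0.5,"tz":0,"wx":0,"wy":0,"wz":-0.4,"grip":1},{"tx":-0.33,"ty":0.75,"tz":0,"wx":0,"wy":0,"wz":-0.6,"grip":1},{"tx":-0.42,"ty":1,"tz":0,"wx":0,"wy":0,"wz":-0.8,"grip":1},{"tx":-0.42,"ty":1,"tz":0,"wx":0,"wy":0,"wz":-1,"grip":1},{"tx":-0.42,"ty":1,"tz":0,"wx":0,"wy":0,"wz":-1,"grip":1}]'
python3 - <<'E'
from h import *
import cv2
plan(C+[0,0,.2],RC)
t=bot.snapshot("top");s=bot.snapshot("side")
c=lambda i,x,y:cv2.resize(i[y:y+100,x:x+100],None,fx=4,fy=4,interpolation=cv2.INTER_CUBIC)
cv2.imwrite("pics/t2.png",np.hstack([c(t,180,180),c(s,335,240)]))
E
```

```text
clock: 7.58
tool_pos: [0.4675, 0.0572, 0.2865]
tcp_rot: [[0.159, 0.987, -0.003], [0.987, -0.159, 0.0], [-0.0, -0.003, -1.0]]
force: [-0.3, 0.4, -0.5]
finger_gap: 0.0942
grip_force: 0.0
t [-2.008  0.841  0.701] w [-0.003  0.    -0.09 ] clock 7.575 j [ 0.   -0.09  1.39  0.    1.85  0.16]
```

View pics/t2.png

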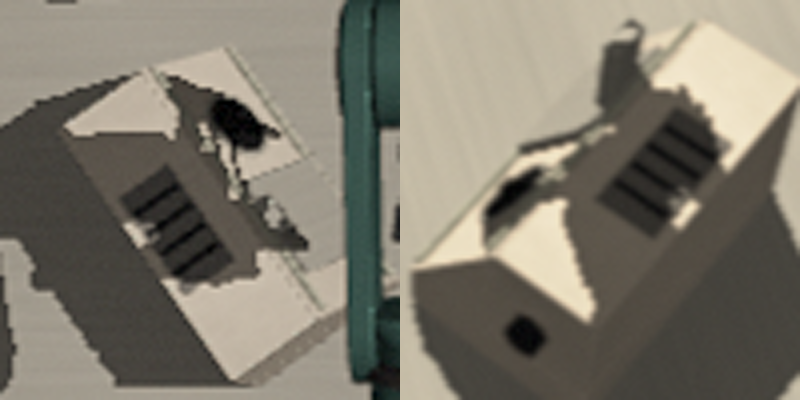

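The shutter is fully open. The bared disc shows at about (239,123) in the top crop, partly in the arm's shadow. I'll check that against the model and go on to the cradle.

```bash
python3 -c "
from h import *
for d in(0,.0046):
  P=Rz(HY)@[-.044+d,-.055,.098]+H
  print(P,[(proj(n,P)[0]-o)*4+1.5 for n,o in(('top',(180,180)),('side',(335,240)))])
"
python3 -m creep '[{"tx":-0.25,"ty":0.1,"tz":0.05,"wx":0,"wy":0,"wz":-0.09,"grip":1},{"tx":-0.5,"ty":0.2,"tz":0.1,"wx":0,"wy":0,"wz":-0.09,"grip":1},{"tx":-0.75,"ty":0.3,"tz":0.15,"wx":0,"wy":0,"wz":-0.09,"grip":1},{"tx":-1,"ty":0.42,"tz":0.2,"wx":0,"wy":0,"wz":-0.09,"grip":1},{"tx":-1,"ty":0.42,"tz":0.2,"wx":0,"wy":0,"wz":-0.09,"grip":1}]'
python3 -c "
from h import *
plan(C+[0,0,.15],RC)"
```

```text
[0.52586945 0.26057667 0.098     ] [array([237.52299863, 123.10656058]), array([111.40151303, 188.42436593])]
[0.52315268 0.2642887  0.098     ] [array([233.15657493, 126.23864212]), array([116.43844092, 191.89632296])]
clock: 8.3
tool_pos: [0.5065, -0.1017, 0.2561]
tcp_rot: [[0.09, 0.996, -0.003], [0.996, -0.09, 0.001], [0.0, -0.003, -1.0]]
force: [-0.2, 1.1, -0.9]
finger_gap: 0.0935
grip_force: 0.0
t [-1.03   0.347  0.831] w [-0.004 -0.    -0.002] clock 8.3 j [-0.31  0.01  1.35 -0.    1.78 -0.22]
```

```bash
python3 -m creep '[{"tx":-0.25,"ty":0.09,"tz":0.1,"wx":0,"wy":0,"wz":0,"grip":1},{"tx":-0.5,"ty":0.17,"tz":0.2,"wx":0,"wy":0,"wz":0,"grip":1},{"tx":-0.75,"ty":0.25,"tz":0.3,"wx":0,"wy":0,"wz":0,"grip":1},{"tx":-1,"ty":0.34,"tz":0.4,"wx":0,"wy":0,"wz":0,"grip":1},{"tx":-1,"ty":0.35,"tz":0.6,"wx":0,"wy":0,"wz":0,"grip":1},{"tx":-1,"ty":0.35,"tz":0.6,"wx":0,"wy":0,"wz":0,"grip":1},{"tx":-1,"ty":0.35,"tz":0.6,"wx":0,"wy":0,"wz":0,"grip":1}]'
python3 - <<'E'
from h import *
import cv2
plan(C+[0,0,.05],RC)
t=bot.snapshot("top");s=bot.snapshot("side")
c=lambda i,x,y:cv2.resize(i[y:y+90,x:x+90],None,fx=4.4,fy=4.4,interpolation=cv2.INTER_CUBIC)
cv2.imwrite("pics/t3.png",np.hstack([c(t,345,165),c(s,275,125)]))
E
```

```text
clock: 9.18
tool_pos: [0.5467, -0.2532, 0.1693]
tcp_rot: [[0.085, 0.996, 0.001], [0.996, -0.085, -0.0], [-0.0, 0.001, -1.0]]
force: [-0.3, 0.7, 0.7]
finger_gap: 0.0941
grip_force: 0.0
t [-0.048 -0.015  0.92 ] w [0.002 0.    0.005] clock 9.175 j [-0.53  0.21  1.3   0.    1.63 -0.44]
```

View pics/t3.png

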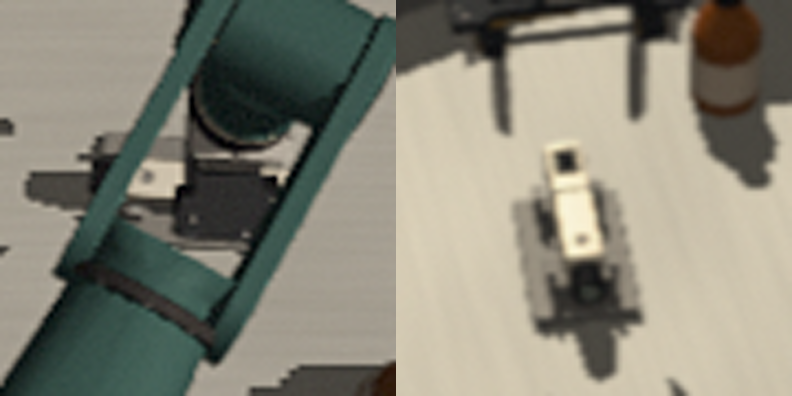

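The bar lies undisturbed at (575,220) in the right crop, with the fingers above it and straddling it. I'll descend.

```bash
python3 -m creep '[{"tx":-0.05,"ty":-0.015,"tz":0.15,"wx":0,"wy":0,"wz":0,"grip":1},{"tx":-0.05,"ty":-0.015,"tz":0.3,"wx":0,"wy":0,"wz":0,"grip":1},{"tx":-0.05,"ty":-0.015,"tz":0.45,"wx":0,"wy":0,"wz":0,"grip":1},{"tx":-0.05,"ty":-0.015,"tz":0.6,"wx":0,"wy":0,"wz":0,"grip":1},{"tx":-0.05,"ty":-0.015,"tz":0.7,"wx":0,"wy":0,"wz":0,"grip":0.9},{"tx":-0.05,"ty":-0.015,"tz":0.8,"wx":0,"wy":0,"wz":0,"grip":0.8},{"tx":-0.05,"ty":-0.015,"tz":0.87,"wx":0,"wy":0,"wz":0,"grip":0.7},{"tx":-0.05,"ty":-0.015,"tz":0.92,"wx":0,"wy":0,"wz":0,"grip":0.6},{"tx":-0.05,"ty":-0.015,"tz":0.92,"wx":0,"wy":0,"wz":0,"grip":0.5},{"tx":-0.05,"ty":-0.015,"tz":0.92,"wx":0,"wy":0,"wz":0,"grip":0.45},{"tx":-0.05,"ty":-0.015,"tz":0.92,"wx":0,"wy":0,"wz":0,"grip":0.45}]'
```

```text
clock: 10.65
tool_pos: [0.5437, -0.2618, 0.0307]
tcp_rot: [[0.086, 0.996, 0.001], [0.996, -0.086, -0.001], [-0.0, 0.001, -1.0]]
force: [-0.4, -0.3, -0.1]
finger_gap: 0.0426
grip_force: 0.0
```

```bash
python3 -c "
from h import *
plan(C+[0,0,.05],RC)"
```

```text
t [ 0.011  0.001 -0.004] w [0.001 0.001 0.004] clock 10.65 j [-0.54  0.3   1.48  0.    1.36 -0.46]
```

```bash
python3 -m creep '[{"tx":0,"ty":0,"tz":0,"wx":0,"wy":0,"wz":0,"grip":0.41},{"tx":0,"ty":0,"tz":0,"wx":0,"wy":0,"wz":0,"grip":0.38},{"tx":0,"ty":0,"tz":0,"wx":0,"wy":0,"wz":0,"grip":0.36},{"tx":0,"ty":0,"tz":0,"wx":0,"wy":0,"wz":0,"grip":0.34},{"tx":0,"ty":0,"tz":0,"wx":0,"wy":0,"wz":0,"grip":0.32},{"tx":0,"ty":0,"tz":0,"wx":0,"wy":0,"wz":0,"grip":0.3},{"tx":0,"ty":0,"tz":0,"wx":0,"wy":0,"wz":0,"grip":0.25},{"tx":0,"ty":0,"tz":0,"wx":0,"wy":0,"wz":0,"grip":0.25}]'
```

```text
clock: 11.65
tool_pos: [0.5433, -0.2615, 0.03]
tcp_rot: [[0.086, 0.996, 0.0], [0.996, -0.086, 0.0], [0.0, 0.0, -1.0]]
force: [0.4, 0.0, -0.2]
finger_gap: 0.0316
grip_force: 30.0
```

```bash
cat >> h.py <<'E'
DISC=Rz(HY)@[-.042,-.055,.098]+H
def meas(dist=.18,pitch=35):
    p=np.radians(pitch);x=Rz(HY)@[np.cos(p),0,-np.sin(p)];zt=Rz(HY)@[np.sin(p),0,np.cos(p)]
    n=Rz(HY)@[-.819,0,.574]
    return DISC+dist*n,np.c_[x,np.cross(-zt,x),-zt]
E
python3 -m creep '[{"tx":0,"ty":0,"tz":-0.04,"wx":0,"wy":0,"wz":0,"grip":0.25},{"tx":0,"ty":0,"tz":-0.12,"wx":0,"wy":0,"wz":0,"grip":0.25},{"tx":0,"ty":0,"tz":-0.25,"wx":0,"wy":0,"wz":0,"grip":0.25},{"tx":0,"ty":0,"tz":-0.4,"wx":0,"wy":0,"wz":0,"grip":0.25},{"tx":0,"ty":0,"tz":-0.55,"wx":0,"wy":0,"wz":0,"grip":0.25},{"tx":0,"ty":0,"tz":-0.7,"wx":0,"wy":0,"wz":0,"grip":0.25},{"tx":0,"ty":0,"tz":-0.85,"wx":0,"wy":0,"wz":0,"grip":0.25},{"tx":0,"ty":0,"tz":-1,"wx":0,"wy":0,"wz":0,"grip":0.25},{"tx":0,"ty":0,"tz":-1,"wx":0,"wy":0,"wz":0,"grip":0.25},{"tx":0,"ty":0,"tz":-1,"wx":0,"wy":0,"wz":0,"grip":0.25}]'
python3 -c "
from h import *
plan(*meas());plan(*meas(.25))"
```

```text
clock: 12.9
tool_pos: [0.543, -0.2614, 0.1798]
tcp_rot: [[0.086, 0.996, -0.0], [0.996, -0.086, 0.0], [0.0, -0.0, -1.0]]
force: [-1.1, -0.1, -2.1]
finger_gap: 0.0315
grip_force: 30.0
t [ 2.673  0.272 -0.04 ] w [-0.279 -0.744 -0.885] clock 12.9 j [-0.54  0.21  1.28  0.    1.65 -0.46]
t [ 2.385  0.523 -0.308] w [-0.279 -0.744 -0.885] clock 12.9 j [-0.54  0.21  1.28  0.    1.65 -0.46]
```

```bash
python3 -m creep '[{"tx":0.08,"ty":0.03,"tz":-0.06,"wx":-0.02,"wy":-0.05,"wz":-0.06,"grip":0.25},{"tx":0.25,"ty":0.08,"tz":-0.15,"wx":-0.05,"wy":-0.13,"wz":-0.15,"grip":0.25},{"tx":0.45,"ty":0.13,"tz":-0.25,"wx":-0.08,"wy":-0.21,"wz":-0.25,"grip":0.25},{"tx":0.65,"ty":0.18,"tz":-0.3,"wx":-0.11,"wy":-0.29,"wz":-0.35,"grip":0.25},{"tx":0.85,"ty":0.23,"tz":-0.3,"wx":-0.14,"wy":-0.37,"wz":-0.44,"grip":0.25},{"tx":1,"ty":0.25,"tz":-0.3,"wx":-0.14,"wy":-0.37,"wz":-0.44,"grip":0.25},{"tx":1,"ty":0.25,"tz":-0.3,"wx":-0.14,"wy":-0.37,"wz":-0.44,"grip":0.25}]'
python3 -c "
from h import *
plan(*meas(.25))"
```

```text
clock: 13.78
tool_pos: [0.593, -0.1135, 0.2232]
tcp_rot: [[-0.243, 0.961, 0.13], [0.923, 0.27, -0.273], [-0.297, 0.054, -0.953]]
force: [-0.1, 0.2, -1.2]
finger_gap: 0.0316
grip_force: 30.0
t [ 1.141  0.742 -0.334] w [-0.14  -0.376 -0.44 ] clock 13.775 j [-0.14  0.08  1.37 -0.26  1.52 -0.41]
```

```bash
python3 -m creep '[{"tx":0.1,"ty":0.07,"tz":-0.04,"wx":-0.02,"wy":-0.05,"wz":-0.06,"grip":0.25},{"tx":0.28,"ty":0.18,"tz":-0.1,"wx":-0.05,"wy":-0.13,"wz":-0.15,"grip":0.25},{"tx":0.46,"ty":0.3,"tz":-0.15,"wx":-0.08,"wy":-0.21,"wz":-0.25,"grip":0.25},{"tx":0.64,"ty":0.42,"tz":-0.2,"wx":-0.11,"wy":-0.29,"wz":-0.35,"grip":0.25},{"tx":0.82,"ty":0.54,"tz":-0.25,"wx":-0.14,"wy":-0.37,"wz":-0.44,"grip":0.25},{"tx":0.93,"ty":0.65,"tz":-0.3,"wx":-0.14,"wy":-0.37,"wz":-0.44,"grip":0.25},{"tx":0.98,"ty":0.72,"tz":-0.32,"wx":-0.14,"wy":-0.37,"wz":-0.44,"grip":0.25},{"tx":1,"ty":0.74,"tz":-0.33,"wx":-0.14,"wy":-0.37,"wz":-0.44,"grip":0.25}]'
python3 -c "
from h import *
plan(*meas(.25));plan(*meas())"
```

```text
clock: 14.78
tool_pos: [0.6582, 0.0657, 0.2331]
tcp_rot: [[-0.481, 0.81, 0.337], [0.665, 0.587, -0.462], [-0.572, 0.002, -0.821]]
force: [0.1, 0.5, -2.0]
finger_gap: 0.0319
grip_force: 30.0
t [ 0.146  0.054 -0.045] w [-0.001 -0.003 -0.006] clock 14.775 j [ 0.3   0.18  1.34 -0.58  1.43 -0.3 ]
t [ 0.613  0.052 -0.044] w [-0.001 -0.003 -0.006] clock 14.775 j [ 0.3   0.18  1.34 -0.58  1.43 -0.3 ]
```

```bash
python3 -m creep '[{"tx":0.1,"ty":0.02,"tz":-0.02,"wx":0,"wy":0,"wz":0,"grip":0.25},{"tx":0.22,"ty":0.05,"tz":-0.045,"wx":0,"wy":0,"wz":0,"grip":0.25},{"tx":0.34,"ty":0.05,"tz":-0.045,"wx":0,"wy":0,"wz":0,"grip":0.25},{"tx":0.44,"ty":0.05,"tz":-0.045,"wx":0,"wy":0,"wz":0,"grip":0.25},{"tx":0.52,"ty":0.05,"tz":-0.045,"wx":0,"wy":0,"wz":0,"grip":0.25},{"tx":0.58,"ty":0.05,"tz":-0.045,"wx":0,"wy":0,"wz":0,"grip":0.25},{"tx":0.6,"ty":0.05,"tz":-0.045,"wx":0,"wy":0,"wz":0,"grip":0.25},{"tx":0.6,"ty":0.05,"tz":-0.045,"wx":0,"wy":0,"wz":0,"grip":0.25}]'
python3 - <<'E'
from h import *
import cv2
plan(*meas())
t=bot.snapshot("top");s=bot.snapshot("side")
c=lambda i,x,y:cv2.resize(i[y:y+100,x:x+100],None,fx=4,fy=4,interpolation=cv2.INTER_CUBIC)
cv2.imwrite("pics/t4.png",np.hstack([c(t,200,130),c(s,315,220)]))
p,r=meas()
for n,o in(('top',(200,130)),('side',(315,220))): print(n,[np.round((proj(n,q)[0]-o)*4) for q in(DISC,p+r@[.08,0,0],p+r@[-.08,0,0])])
E
```

```text
clock: 15.78
tool_pos: [0.6184, 0.1338, 0.1878]
tcp_rot: [[-0.481, 0.809, 0.338], [0.664, 0.588, -0.461], [-0.572, 0.003, -0.82]]
force: [-0.2, 0.4, -1.9]
finger_gap: 0.0317
grip_force: 30.0
t [0.012 0.001 0.008] w [ 0.001 -0.002 -0.006] clock 15.775 j [ 0.44  0.18  1.42 -0.6   1.43 -0.14]
top [array([154., 323.]), array([223., 254.]), array([343., 136.])]
side [array([192., 268.]), array([106., 165.]), array([-35.,  -4.])]
```

View pics/t4.png

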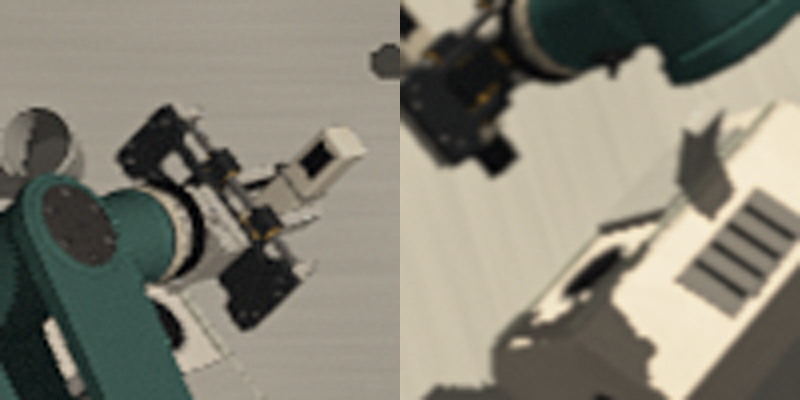

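The tail at (345,145) in the left crop and nose tip at (500,165) in the right crop both match the planned pose, so the bar hasn't slipped. I'll hold it still.

```bash
python3 -m creep '[{"tx":0,"ty":0,"tz":0,"wx":0,"wy":0,"wz":0,"grip":0.25},{"tx":0,"ty":0,"tz":0,"wx":0,"wy":0,"wz":0,"grip":0.25},{"tx":0,"ty":0,"tz":0,"wx":0,"wy":0,"wz":0,"grip":0.25},{"tx":0,"ty":0,"tz":0,"wx":0,"wy":0,"wz":0,"grip":0.25},{"tx":0,"ty":0,"tz":0,"wx":0,"wy":0,"wz":0,"grip":0.25},{"tx":0,"ty":0,"tz":0,"wx":0,"wy":0,"wz":0,"grip":0.25},{"tx":0,"ty":0,"tz":0,"wx":0,"wy":0,"wz":0,"grip":0.25},{"tx":0,"ty":0,"tz":0,"wx":0,"wy":0,"wz":0,"grip":0.25},{"tx":0,"ty":0,"tz":0,"wx":0,"wy":0,"wz":0,"grip":0.25},{"tx":0,"ty":0,"tz":0,"wx":0,"wy":0,"wz":0,"grip":0.25},{"tx":0,"ty":0,"tz":0,"wx":0,"wy":0,"wz":0,"grip":0.25},{"tx":0,"ty":0,"tz":0,"wx":0,"wy":0,"wz":0,"grip":0.25}]'
python3 -m creep '[{"tx":0,"ty":0,"tz":0,"wx":0,"wy":0,"wz":0,"grip":0.25},{"tx":0,"ty":0,"tz":0,"wx":0,"wy":0,"wz":0,"grip":0.25},{"tx":0,"ty":0,"tz":0,"wx":0,"wy":0,"wz":0,"grip":0.25},{"tx":0,"ty":0,"tz":0,"wx":0,"wy":0,"wz":0,"grip":0.25},{"tx":0,"ty":0,"tz":0,"wx":0,"wy":0,"wz":0,"grip":0.25},{"tx":0,"ty":0,"tz":0,"wx":0,"wy":0,"wz":0,"grip":0.25},{"tx":-0.1,"ty":0,"tz":0,"wx":0,"wy":0,"wz":0,"grip":0.25},{"tx":-0.25,"ty":0,"tz":0,"wx":0,"wy":0,"wz":0,"grip":0.25},{"tx":-0.4,"ty":0,"tz":0,"wx":0,"wy":0,"wz":0,"grip":0.25},{"tx":-0.55,"ty":0,"tz":0,"wx":0,"wy":0,"wz":0,"grip":0.25},{"tx":-0.6,"ty":0,"tz":0,"wx":0,"wy":0,"wz":0,"grip":0.25},{"tx":-0.6,"ty":0,"tz":0,"wx":0,"wy":0,"wz":0,"grip":0.25}]'
cat >> h.py <<'E'
G=np.array([.5434,-.2616,.030+bot.pinch_z]); RG=np.array([[.086,.996,0],[.996,-.086,0],[0,0,-1]])
E
python3 -c "
from h import *
plan(G+[0,0,.13],RG)"
```

```text
clock: 17.38
tool_pos: [0.6183, 0.1338, 0.1877]
tcp_rot: [[-0.481, 0.809, 0.338], [0.665, 0.588, -0.461], [-0.572, 0.003, -0.82]]
force: [0.5, 0.7, -2.1]
finger_gap: 0.032
grip_force: 30.0
clock: 18.88
tool_pos: [0.6618, 0.0735, 0.2396]
tcp_rot: [[-0.48, 0.809, 0.338], [0.665, 0.587, -0.461], [-0.572, 0.004, -0.82]]
force: [-0.3, 0.1, -2.3]
finger_gap: 0.0316
grip_force: 30.0
t [-0.804 -1.953  1.198] w [0.281 0.74  0.879] clock 18.875 j [ 0.31  0.19  1.31 -0.58  1.45 -0.3 ]
```

```bash
python3 -m creep '[{"tx":-0.04,"ty":-0.08,"tz":0.02,"wx":0.02,"wy":0.05,"wz":0.06,"grip":0.25},{"tx":-0.1,"ty":-0.24,"tz":0.08,"wx":0.05,"wy":0.13,"wz":0.15,"grip":0.25},{"tx":-0.17,"ty":-0.42,"tz":0.16,"wx":0.08,"wy":0.21,"wz":0.25,"grip":0.25},{"tx":-0.25,"ty":-0.6,"tz":0.25,"wx":0.11,"wy":0.29,"wz":0.35,"grip":0.25},{"tx":-0.33,"ty":-0.8,"tz":0.35,"wx":0.15,"wy":0.4,"wz":0.47,"grip":0.25},{"tx":-0.4,"ty":-0.95,"tz":0.45,"wx":0.19,"wy":0.5,"wz":0.6,"grip":0.25},{"tx":-0.41,"ty":-1,"tz":0.5,"wx":0.23,"wy":0.6,"wz":0.72,"grip":0.25},{"tx":-0.41,"ty":-1,"tz":0.5,"wx":0.26,"wy":0.69,"wz":0.82,"grip":0.25},{"tx":-0.41,"ty":-1,"tz":0.5,"wx":0.281,"wy":0.74,"wz":0.879,"grip":0.25},{"tx":-0.41,"ty":-1,"tz":0.5,"wx":0.281,"wy":0.74,"wz":0.879,"grip":0.25}]'
python3 -c "
from h import *
plan(G+[0,0,.13],RG)"
```

```text
clock: 20.12
tool_pos: [0.5952, -0.0899, 0.2117]
tcp_rot: [[0.085, 0.996, -0.002], [0.996, -0.085, -0.0], [-0.001, -0.002, -1.0]]
force: [0.7, -0.6, -2.5]
finger_gap: 0.0318
grip_force: 30.0
t [-1.17  -0.246  0.346] w [-0.002  0.001  0.001] clock 20.125 j [-0.24  0.2   1.23 -0.    1.71 -0.16]
```

```bash
python3 -m creep '[{"tx":-0.1,"ty":-0.02,"tz":0.03,"wx":0,"wy":0,"wz":0,"grip":0.25},{"tx":-0.28,"ty":-0.06,"tz":0.08,"wx":0,"wy":0,"wz":0,"grip":0.25},{"tx":-0.46,"ty":-0.1,"tz":0.14,"wx":0,"wy":0,"wz":0,"grip":0.25},{"tx":-0.64,"ty":-0.14,"tz":0.2,"wx":0,"wy":0,"wz":0,"grip":0.25},{"tx":-0.82,"ty":-0.18,"tz":0.26,"wx":0,"wy":0,"wz":0,"grip":0.25},{"tx":-0.95,"ty":-0.22,"tz":0.32,"wx":0,"wy":0,"wz":0,"grip":0.25},{"tx":-1,"ty":-0.246,"tz":0.346,"wx":0,"wy":0,"wz":0,"grip":0.25},{"tx":-1,"ty":-0.246,"tz":0.346,"wx":0,"wy":0,"wz":0,"grip":0.25}]'
python3 -m creep '[{"tx":-0.08,"ty":0,"tz":0,"wx":0,"wy":0,"wz":0,"grip":0.25},{"tx":-0.15,"ty":0,"tz":0,"wx":0,"wy":0,"wz":0,"grip":0.25},{"tx":-0.17,"ty":0,"tz":0,"wx":0,"wy":0,"wz":0,"grip":0.25},{"tx":-0.17,"ty":0,"tz":0,"wx":0,"wy":0,"wz":0,"grip":0.25},{"tx":-0.17,"ty":0,"tz":0,"wx":0,"wy":0,"wz":0,"grip":0.25}]'
python3 - <<'E'
from h import *
import cv2
plan(G,RG)
t=bot.snapshot("top");s=bot.snapshot("side")
c=lambda i,x,y:cv2.resize(i[y:y+90,x:x+90],None,fx=4.4,fy=4.4,interpolation=cv2.INTER_CUBIC)
cv2.imwrite("pics/t5.png",np.hstack([c(t,345,165),c(s,275,125)]))
E
```

```text
clock: 21.12
tool_pos: [0.5452, -0.2358, 0.1602]
tcp_rot: [[0.086, 0.996, -0.001], [0.996, -0.086, 0.0], [0.0, -0.001, -1.0]]
force: [-0.1, 0.5, -1.0]
finger_gap: 0.0317
grip_force: 30.0
clock: 21.75
tool_pos: [0.5435, -0.2612, 0.1605]
tcp_rot: [[0.085, 0.996, -0.001], [0.996, -0.085, 0.0], [-0.0, -0.001, -1.0]]
force: [-0.2, -0.4, -2.3]
finger_gap: 0.0317
grip_force: 30.0
t [-0.003  0.     0.87 ] w [-0.001  0.     0.001] clock 21.75 j [-0.54  0.22  1.31 -0.    1.61 -0.46]
```

View pics/t5.png

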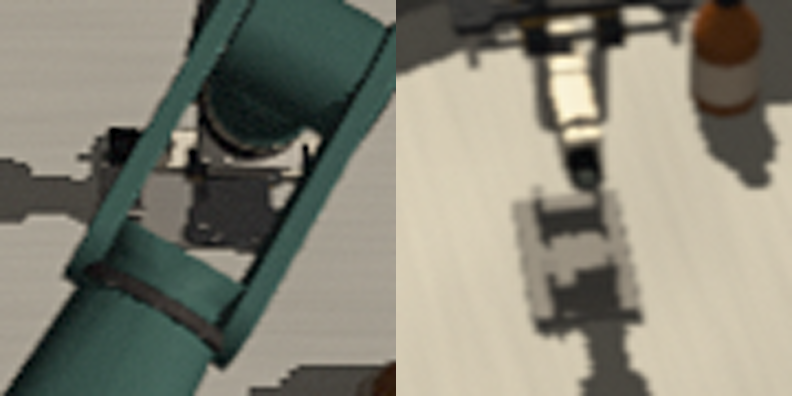

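The thermometer is held level and lined up above the empty cradle (right crop, nose at (585,165)). I'll lower it, slowing towards the saddles.

```bash
python3 -m creep '[{"tx":0,"ty":0,"tz":0.08,"wx":0,"wy":0,"wz":0,"grip":0.25},{"tx":0,"ty":0,"tz":0.2,"wx":0,"wy":0,"wz":0,"grip":0.25},{"tx":0,"ty":0,"tz":0.32,"wx":0,"wy":0,"wz":0,"grip":0.25},{"tx":0,"ty":0,"tz":0.44,"wx":0,"wy":0,"wz":0,"grip":0.25},{"tx":0,"ty":0,"tz":0.56,"wx":0,"wy":0,"wz":0,"grip":0.25},{"tx":0,"ty":0,"tz":0.66,"wx":0,"wy":0,"wz":0,"grip":0.25},{"tx":0,"ty":0,"tz":0.74,"wx":0,"wy":0,"wz":0,"grip":0.25},{"tx":0,"ty":0,"tz":0.79,"wx":0,"wy":0,"wz":0,"grip":0.25},{"tx":0,"ty":0,"tz":0.82,"wx":0,"wy":0,"wz":0,"grip":0.25},{"tx":0,"ty":0,"tz":0.84,"wx":0,"wy":0,"wz":0,"grip":0.25},{"tx":0,"ty":0,"tz":0.85,"wx":0,"wy":0,"wz":0,"grip":0.25},{"tx":0,"ty":0,"tz":0.85,"wx":0,"wy":0,"wz":0,"grip":0.25}]'
```

```text
clock: 23.35
tool_pos: [0.5435, -0.2615, 0.0333]
tcp_rot: [[0.085, 0.996, -0.0], [0.996, -0.085, -0.0], [-0.001, -0.0, -1.0]]
force: [0.1, -0.2, -1.3]
finger_gap: 0.0322
grip_force: 30.0
```

```bash
python3 -m creep '[{"tx":0,"ty":0,"tz":0.01,"wx":0,"wy":0,"wz":0,"grip":0.25},{"tx":0,"ty":0,"tz":0.02,"wx":0,"wy":0,"wz":0,"grip":0.25},{"tx":0,"ty":0,"tz":0.02,"wx":0,"wy":0,"wz":0,"grip":0.25}]'
```

```text
clock: 23.72
tool_pos: [0.5434, -0.2614, 0.03]
tcp_rot: [[0.085, 0.996, -0.001], [0.996, -0.085, -0.0], [-0.0, -0.001, -1.0]]
force: [-1.0, 0.3, -1.0]
finger_gap: 0.032
grip_force: 30.0
```

```bash
python3 -m creep '[{"tx":0,"ty":0,"tz":0,"wx":0,"wy":0,"wz":0,"grip":0.4},{"tx":0,"ty":0,"tz":0,"wx":0,"wy":0,"wz":0,"grip":0.6},{"tx":0,"ty":0,"tz":0,"wx":0,"wy":0,"wz":0,"grip":0.9},{"tx":0,"ty":0,"tz":0,"wx":0,"wy":0,"wz":0,"grip":0.9},{"tx":0,"ty":0,"tz":0,"wx":0,"wy":0,"wz":0,"grip":0.9},{"tx":0,"ty":0,"tz":0,"wx":0,"wy":0,"wz":0,"grip":0.9},{"tx":0,"ty":0,"tz":-0.15,"wx":0,"wy":0,"wz":0,"grip":0.9},{"tx":0,"ty":0,"tz":-0.35,"wx":0,"wy":0,"wz":0,"grip":0.9},{"tx":0,"ty":0,"tz":-0.6,"wx":0,"wy":0,"wz":0,"grip":0.9},{"tx":0,"ty":0,"tz":-0.85,"wx":0,"wy":0,"wz":0,"grip":1},{"tx":0,"ty":0,"tz":-1,"wx":0,"wy":0,"wz":0,"grip":1},{"tx":0,"ty":0,"tz":-1,"wx":0,"wy":0,"wz":0,"grip":1}]'
python3 -c "
from h import *
HT=H+Rz(HY)@[.0046,0,0]
plan(tab(.1,.275)+Rz(HY)@[.0046,0,0],RT)"
```

```text
clock: 25.22
tool_pos: [0.5446, -0.262, 0.1828]
tcp_rot: [[0.085, 0.996, 0.004], [0.996, -0.085, -0.003], [-0.003, 0.004, -1.0]]
force: [-0.1, -0.1, 0.3]
finger_gap: 0.0937
grip_force: 0.0
t [ 3.125 -1.013 -0.502] w [6.000e-03 1.000e-03 1.087e+00] clock 25.225 j [-0.54  0.21  1.28 -0.    1.65 -0.46]
```

```bash
python3 -m creep '[{"tx":0.1,"ty":-0.03,"tz":-0.1,"wx":0,"wy":0,"wz":0,"grip":1},{"tx":0.35,"ty":-0.1,"tz":-0.25,"wx":0,"wy":0,"wz":0,"grip":1},{"tx":0.65,"ty":-0.2,"tz":-0.4,"wx":0,"wy":0,"wz":0,"grip":1},{"tx":0.9,"ty":-0.3,"tz":-0.5,"wx":0,"wy":0,"wz":0,"grip":1},{"tx":1,"ty":-0.35,"tz":-0.5,"wx":0,"wy":0,"wz":0,"grip":1}]'
python3 - <<'E'
from h import *
import cv2
s=bot.snapshot("side");t=bot.snapshot("top")
c=lambda i,x,y:cv2.resize(i[y:y+90,x:x+90],None,fx=4.4,fy=4.4,interpolation=cv2.INTER_CUBIC)
cv2.imwrite("pics/t6.png",np.hstack([c(t,345,165),c(s,275,125)]))
plan(tab(.1,.275)+Rz(HY)@[.0046,0,0],RT)
E
```

```text
clock: 25.85
tool_pos: [0.5037, -0.1052, 0.2562]
tcp_rot: [[0.083, 0.997, 0.001], [0.997, -0.083, -0.001], [-0.001, 0.001, -1.0]]
force: [-0.3, -0.0, 0.4]
finger_gap: 0.094
grip_force: 0.0
t [ 2.114 -0.647 -0.011] w [-2.00e-03  1.00e-03  1.09e+00] clock 25.95 j [-0.32  0.    1.36 -0.    1.78 -0.23]
```

View pics/t6.png

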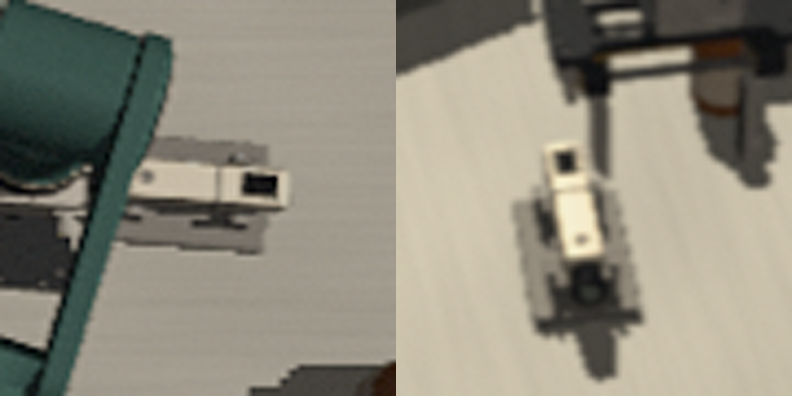

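The thermometer is back exactly as before (side crop, tail (563,155), nose (590,285)). Now back to the tab.

```bash
python3 -m creep '[{"tx":0.25,"ty":-0.08,"tz":-0.05,"wx":0,"wy":0,"wz":0.2,"grip":1},{"tx":0.5,"ty":-0.16,"tz":-0.1,"wx":0,"wy":0,"wz":0.4,"grip":1},{"tx":0.75,"ty":-0.25,"tz":-0.1,"wx":0,"wy":0,"wz":0.6,"grip":1},{"tx":1,"ty":-0.32,"tz":-0.1,"wx":0,"wy":0,"wz":0.8,"grip":1},{"tx":1,"ty":-0.32,"tz":-0.1,"wx":0,"wy":0,"wz":1,"grip":1},{"tx":1,"ty":-0.32,"tz":-0.1,"wx":0,"wy":0,"wz":1,"grip":1}]'
python3 -c "
from h import *
plan(tab(.1,.275)+Rz(HY)@[.0046,0,0],RT)"
```

```text
clock: 26.7
tool_pos: [0.469, 0.0455, 0.2684]
tcp_rot: [[0.764, 0.645, -0.004], [0.645, -0.764, -0.001], [-0.003, -0.002, -1.0]]
force: [0.5, -0.4, 0.5]
finger_gap: 0.0942
grip_force: 0.0
t [ 0.559 -1.034  0.081] w [-0.002  0.004  0.088] clock 26.7 j [-0.02 -0.09  1.42 -0.    1.81  0.85]
```

```bash
python3 -m creep '[{"tx":0.14,"ty":-0.25,"tz":0,"wx":0,"wy":0,"wz":0.088,"grip":1},{"tx":0.28,"ty":-0.5,"tz":0,"wx":0,"wy":0,"wz":0.088,"grip":1},{"tx":0.42,"ty":-0.75,"tz":0,"wx":0,"wy":0,"wz":0.088,"grip":1},{"tx":0.56,"ty":-1,"tz":0,"wx":0,"wy":0,"wz":0.088,"grip":1},{"tx":0.56,"ty":-1,"tz":0,"wx":0,"wy":0,"wz":0.088,"grip":1},{"tx":0.56,"ty":-1,"tz":0,"wx":0,"wy":0,"wz":0.088,"grip":1}]'
python3 -c "
from h import *
plan(tab(.1,.187)+Rz(HY)@[.0046,0,0],RT)"
```

```text
clock: 27.45
tool_pos: [0.4371, 0.2139, 0.2692]
tcp_rot: [[0.807, 0.59, -0.002], [0.59, -0.807, -0.002], [-0.002, 0.0, -1.0]]
force: [0.1, -0.4, -0.3]
finger_gap: 0.0941
grip_force: 0.0
t [-0.004 -0.039  0.673] w [ 0.     0.003 -0.001] clock 27.45 j [ 0.34 -0.06  1.39 -0.    1.81  1.28]
```

```bash
python3 -m creep '[{"tx":0,"ty":-0.04,"tz":0.02,"wx":0,"wy":0,"wz":0,"grip":1},{"tx":0,"ty":-0.04,"tz":0.15,"wx":0,"wy":0,"wz":0,"grip":1},{"tx":0,"ty":-0.04,"tz":0.3,"wx":0,"wy":0,"wz":0,"grip":1},{"tx":0,"ty":-0.04,"tz":0.45,"wx":0,"wy":0,"wz":0,"grip":1},{"tx":0,"ty":-0.04,"tz":0.6,"wx":0,"wy":0,"wz":0,"grip":0.6},{"tx":0,"ty":-0.04,"tz":0.67,"wx":0,"wy":0,"wz":0,"grip":0.3},{"tx":0,"ty":-0.04,"tz":0.67,"wx":0,"wy":0,"wz":0,"grip":0},{"tx":0,"ty":-0.04,"tz":0.67,"wx":0,"wy":0,"wz":0,"grip":0},{"tx":0,"ty":-0.04,"tz":0.67,"wx":0,"wy":0,"wz":0,"grip":0},{"tx":0,"ty":-0.04,"tz":0.67,"wx":0,"wy":0,"wz":0,"grip":0},{"tx":0,"ty":-0.04,"tz":0.67,"wx":0,"wy":0,"wz":0,"grip":0},{"tx":0,"ty":-0.04,"tz":0.67,"wx":0,"wy":0,"wz":0,"grip":0}]'
python3 -m creep '[{"tx":0,"ty":0,"tz":0,"wx":0,"wy":0,"wz":0,"grip":0},{"tx":0,"ty":0,"tz":0,"wx":0,"wy":0,"wz":0,"grip":0},{"tx":0,"ty":0,"tz":0,"wx":0,"wy":0,"wz":0,"grip":0}]'
```

```text
clock: 28.95
tool_pos: [0.433, 0.2199, 0.1696]
tcp_rot: [[0.807, 0.59, -0.001], [0.59, -0.807, -0.0], [-0.001, -0.0, -1.0]]
force: [-0.7, 0.4, -0.1]
finger_gap: 0.0177
grip_force: 0.0
clock: 29.32
tool_pos: [0.4339, 0.2188, 0.1696]
tcp_rot: [[0.808, 0.589, 0.001], [0.589, -0.808, -0.002], [-0.001, 0.002, -1.0]]
force: [3.5, -3.8, 0.2]
finger_gap: 0.0139
grip_force: 30.0
```

```bash
python3 -m creep '[{"tx":0.05,"ty":0,"tz":0,"wx":0,"wy":0,"wz":0,"grip":0},{"tx":0.12,"ty":0,"tz":0,"wx":0,"wy":0,"wz":0,"grip":0},{"tx":0.2,"ty":0,"tz":0,"wx":0,"wy":0,"wz":0,"grip":0},{"tx":0.28,"ty":0,"tz":0,"wx":0,"wy":0,"wz":0,"grip":0},{"tx":0.36,"ty":0,"tz":0,"wx":0,"wy":0,"wz":0,"grip":0},{"tx":0.44,"ty":0,"tz":0,"wx":0,"wy":0,"wz":0,"grip":0},{"tx":0.52,"ty":0,"tz":0,"wx":0,"wy":0,"wz":0,"grip":0},{"tx":0.58,"ty":0,"tz":0,"wx":0,"wy":0,"wz":0,"grip":0},{"tx":0.62,"ty":0,"tz":0,"wx":0,"wy":0,"wz":0,"grip":0},{"tx":0.64,"ty":0,"tz":0,"wx":0,"wy":0,"wz":0,"grip":0},{"tx":0.64,"ty":0,"tz":0,"wx":0,"wy":0,"wz":0,"grip":0}]'
python3 -m creep '[{"tx":0.02,"ty":0,"tz":0,"wx":0,"wy":0,"wz":0,"grip":0},{"tx":0.04,"ty":0,"tz":0,"wx":0,"wy":0,"wz":0,"grip":0},{"tx":0.04,"ty":0,"tz":0,"wx":0,"wy":0,"wz":0,"grip":0}]'
```

```text
clock: 30.7
tool_pos: [0.5119, 0.2748, 0.1696]
tcp_rot: [[0.809, 0.588, 0.001], [0.588, -0.809, -0.003], [-0.001, 0.003, -1.0]]
force: [3.8, -5.4, 0.8]
finger_gap: 0.0139
grip_force: 30.0
clock: 31.08
tool_pos: [0.5151, 0.2771, 0.1696]
tcp_rot: [[0.809, 0.588, -0.003], [0.588, -0.809, -0.006], [-0.006, 0.003, -1.0]]
force: [-1.3, -9.3, 2.4]
finger_gap: 0.0139
grip_force: 30.0
```

Shut: 100.0 mm back, and 6.5 N against the end stop. Release, retreat and hand in.

```bash
python3 -m creep '[{"tx":0,"ty":0,"tz":0,"wx":0,"wy":0,"wz":0,"grip":0.3},{"tx":0,"ty":0,"tz":0,"wx":0,"wy":0,"wz":0,"grip":0.6},{"tx":0,"ty":0,"tz":0,"wx":0,"wy":0,"wz":0,"grip":0.6},{"tx":0,"ty":0,"tz":0,"wx":0,"wy":0,"wz":0,"grip":0.6},{"tx":0,"ty":0,"tz":-0.1,"wx":0,"wy":0,"wz":0,"grip":0.6},{"tx":0,"ty":0,"tz":-0.3,"wx":0,"wy":0,"wz":0,"grip":0.6},{"tx":0,"ty":0,"tz":-0.5,"wx":0,"wy":0,"wz":0,"grip":0.6},{"tx":0,"ty":0,"tz":-0.7,"wx":0,"wy":0,"wz":0,"grip":0.6},{"tx":0,"ty":0,"tz":-0.7,"wx":0,"wy":0,"wz":0,"grip":0.6},{"tx":0,"ty":0,"tz":-0.7,"wx":0,"wy":0,"wz":0,"grip":0.6}]'
python3 -c "
from workcell import bot
print(bot.close_job())"
```

```text
clock: 32.33
tool_pos: [0.5152, 0.2799, 0.2737]
tcp_rot: [[0.807, 0.59, -0.002], [0.59, -0.807, -0.001], [-0.002, -0.001, -1.0]]
force: [0.1, -0.0, 0.2]
finger_gap: 0.0566
grip_force: 0.0
the job is handed in; nothing more can be done
None
```

I handed the job in at 32.3 s: shutter opened, thermometer held about 10 cm from the disc for over 1.5 s and laid back in its cradle, then shutter shut to its end stop; the hand-in returned no verdict.

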